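Hang the amber beaker to dry

ROBOT

A 6-joint arm with a two-finger parallel gripper is mounted at the origin on the work surface. World frame = base frame: x ahead of the robot, y to its left, z up, the work surface at z = 0. Lengths are in m, angles in rad, forces in N, time in s.
With the tool pointing down it reaches from about 0.35 to 0.775 m from the base axis. Payload 5.5 kg.
Tool frame: the origin (TCP) lies midway between the tips of the shut fingers; the grasp point (between the pads) lies 19 mm behind it; z points along the fingers, y is the direction in which the jaws open and shut (so a half turn about z gives the same grasp; the last joint's range is limited). The gripper opens to 85 mm and grips with 20 to 120 N. Pads are 22 mm wide; open, the fingers measure 114 mm over their backs; the gripper's body (76 mm by 85 mm) begins 54 mm behind the grasp point. The pads swing forward as they close: fully open they stand 13 mm farther back than shut.
Start: joints at [1.092, 0.313, 0.046, 1.304, 0, 1.431], TCP at [0.191, 0.542, 0.2] pointing down, gripper open.
Joint ranges: [-2.76, 2.76], [-0.86, 1.69], [-1.03, 1.26], [-2.2, 2.34], [-1.47, 1.5], [-3.14, 3.14]. Speed limits (rad/s): [2.57, 2.57, 3.14, 3.14, 3.14, 3.14].

INTERFACE

Orientations are given as a unit quaternion [w, x, y, z].
In Python, from workcell import env gives the robot as it stands.
- The arm moves only by the shell command python3 -m pendant 'ROWS' [FORCE]. ROWS is JSON, a list of rows, each a list of 3 entries, a list of its own where there are three numbers: the shift along the tool's x, y, z each as a share of 20 mm, from -1 to 1, then the turn about the tool's z as a share of 6 degrees, from -1 to 1, then the closure, from -1 (fully open) to 1 (shut). In form: [[[tx, ty, tz], turn, claw], ...]. A call has 1 to 12 rows; each row shifts and turns the commanded pose from where the row before left it, along the tool's axes as they then stand; what a row does not reach is not made up. A row lasts 1/8 s, in which the tool goes at most 62.5 mm and 10.7 degrees, less where a joint would pass 70% of its speed; a pose out of reach is approached as far as the arm can. A call with a number of a shift or a turn outside -1 to 1 is refused whole. A call with a gripper value outside its range is refused whole. The fingers move at their own pace and stop on an object; FORCE is the grip in N (left out, the last holds). Time passes only in rows, so rows that do not move let the fingers close. It gives the time, the measured TCP pose, the force and the opening at its end, in the units of the state.
- env.get_state(): the state, without advancing time (a new reading comes with each control period).
- env.read_camera(name): name is "side" or "top" or "wrist"; returns a dict with "color" (420x560x3 uint8, blue, green, red), "mtx" (3x3 intrinsics, pixels), "view" (4x4, takes a point from world to camera coordinates). Camera axes: x right, y down, z forward; pixel columns grow to the right and rows downward; lengths in m; the calibration is good to about 2 mm. The wrist camera is an equidistant fisheye: a pixel r from the principal point sees the ray r / f radians off the axis. A picture is of the moment at which its call begins. There is no depth.
- env.hand_in(): hands the job in, once; it reports no verdict.
Trained networks look in the newest picture that a camera, given by its name, has taken for a name from the list of things; names that differ only in an ending like _2 or _b are one class to them, and where a whole thing is asked for, a point or a joint stands for the part that bears it (a point fixed in the world has none). Each returns a list of dicts, best first, with "p" (0 to 1); they miss things now and then, are a little off and sometimes report something else, mostly with a low value. They report only what shows in the picture. A call takes as long as a camera call. They do not tell look-alikes from the thing itself.
- env.boxes_of(camera, thing): "location" ([column, row] in pixels, amid what is visible of it).
- env.cut_out(camera, thing): "region" (420x560 bool, what is visible of it) and "location" ([column, row] in pixels, amid what is visible of it).
The state is a dict: "clock": time; "joint_pos": joint angles; "qvel": joint speeds; "tau": joint torques, N m; "tcp_pos": TCP position; "orientation": TCP orientation; "wrist_force": force on the tool from outside, world axes, zero at the start; "ft_torque": the same for the moment, N m; "finger_gap": finger opening in m.
Only numpy, scipy, OpenCV 4.12 (cv2) and the standard library are available. Lean on these libraries where they do the work, as an engineer would, in place of code of your own. Each camera call takes 0.05 s, during which the arm holds its last target.

TASK

Take the washed amber glass beaker from its sloping cradle, turn it mouth down and put it over the free blue peg of the white drying stand. Lower it gently until its rim stands on the stand's base plate before you let go, and leave it there. Leave the two clear beakers where they are.

Things in the scene. Friction and masses are not known exactly. Their poses are not given: they have to be found in the camera images.
- amber_mid (a point): Centre of the loose amber glass beaker: round, 44 mm outside, 38 inside, 100 long, 80 g; +z runs from its closed base (50 mm behind this point) to its open mouth (50 mm ahead). It lies in a fixed wire cradle, on two rods under it, flanks free, about 75 mm above the table, mouth to the left (+y, within 20 degrees) and 20 degrees below level, rim against a low stop bar; it lifts straight up and out.
- peg_foot (a point): Foot of the free upright blue peg, on the fixed white stand's 8 mm base plate; z up. The peg is 16 mm thick with a bevelled tip and rises 80 mm. A beaker standing mouth down over it has its rim on the plate and its centre 50 mm above this point, up to 11 mm off-centre. The other peg, 150 mm along this point's -y axis, is taken.
- clear_mid (a point): Centre of a clear beaker of the same shape and axes, lying in the other identical cradle, 190 to 320 mm to one side or the other of the amber one. Leave it alone.
- parked_mid (a point): Centre of another clear beaker of the same shape and axes, standing mouth down over the stand's other peg. Leave it alone.
Mind the look-alikes: they are no part of the job. Leave any purple look-alike of the part that bears amber_mid alone.

How it is judged:
On the way:
1. The amber beaker is over the free peg, mouth down, its rim lowered to within 12 mm of the base plate while the fingers still hold it (horizontal distance between amber_mid and peg_foot below 0.018 m and angle between amber_mid's own z axis and vertical above 2.8 rad and z of amber_mid in the frame of peg_foot below 0.062 m and contact force between the fingers and amber above 0.5 N), for 0.1 s.
At the end, for the whole second after the job is handed in: The amber beaker stands at rest, mouth down over the free peg: centre within 18 mm of the peg's axis, within 10 degrees of upright, its rim on the base plate (within 6 mm) (horizontal distance between amber_mid and peg_foot below 0.018 m and angle between amber_mid's own z axis and vertical above 2.967 rad and z of amber_mid in the frame of peg_foot below 0.056 m and linear speed of amber below 0.02 m/s); the robot touches nothing.
It fails at once if A clear beaker is moved by more than 30 mm (distance of any of clear_mid, parked_mid from where it was at the start of the episode above 0.03 m).
It also fails if it takes over 42 s, if anything falls off the work surface, if the arm or the gripper's body presses on something with over 40 N, if the wrist force passes 120 N, or if a joint passes its speed limit or range.

## Working session

There is one attempt and no reset: what is moved stays moved. The work goes in short steps, Python scripts to look and compute and a shell command to move; the robot and the scene stay as the last step left them, time stands still between calls to the robot, and variables do not carry over. Pictures are saved under pics/ and viewed, and the job is handed in when it is done.

```bash
ls; mkdir -p pics; python3 - <<'E'
from workcell import env
import cv2
s=env.get_state();print(s)
for n in ["side","top","wrist"]:
    c=env.read_camera(n);cv2.imwrite(f"pics/{n}0.png",c["color"]);print(n,c["mtx"],c["view"])
    for t in ["amber_mid","peg_foot","clear_mid","parked_mid"]:
        print(t,[( [round(v) for v in d["location"]],round(d["p"],2)) for d in env.boxes_of(n,t)])
E
```

```text
pics
{'clock': 0.0, 'joint_pos': array([ 1.09242688e+00,  3.14054846e-01,  4.49812103e-02,  1.30360391e+00,
       -1.24622666e-05,  1.43119968e+00]), 'qvel': array([ 0.00091127,  0.00035805,  0.00072228, -0.00179908,  0.00058512,
        0.00135708]), 'tau': array([ 3.48142326e-03, -4.80632007e+01,  2.98529631e+01,  1.91491912e-02,
        9.15523060e-05,  2.42643367e-06]), 'tcp_pos': array([0.19083552, 0.54180314, 0.19897887]), 'orientation': array([-2.80093926e-04,  1.68577481e-01,  9.85687957e-01, -8.97960254e-04]), 'wrist_force': array([-0.84712307,  0.44297384,  0.30398217]), 'ft_torque': array([-0.01628791, -0.04779853, -0.02985268]), 'finger_gap': 0.08526896450367934}
side [[527.96296407   0.         277.43794051]
 [  0.         527.96296407 215.90972468]
 [  0.           0.           1.        ]] [[ 0.95682451 -0.2906082   0.00580829 -0.49870823]
 [-0.13341193 -0.45683548 -0.87948996  0.13443934]
 [ 0.25824043  0.84074266 -0.47588199  1.2452233 ]
 [ 0.          0.          0.          1.        ]]
amber_mid [([352, 240], 0.88), ([274, 212], 0.74), ([211, 222], 0.69), ([234, 
[... 451 characters left out ...]
 [([206, 265], 0.74), ([239, 202], 0.71), ([274, 258], 0.67), ([284, 129], 0.66)]
peg_foot [([353, 191], 0.75)]
clear_mid [([118, 183], 0.63), ([351, 193], 0.47)]
parked_mid [([395, 187], 0.93), ([241, 200], 0.54)]
wrist [[325.1922621    0.         281.7339795 ]
 [  0.         325.1922621  206.92675613]
 [  0.           0.           1.        ]] [[ 3.31936889e-01  9.43301596e-01  2.15306466e-05 -5.73746981e-01]
 [ 9.01439397e-01 -3.17212791e-01  2.94589644e-01 -3.75367300e-02]
 [ 2.77893711e-01 -9.77657612e-02 -9.55623849e-01  3.78742865e-01]
 [ 0.00000000e+00  0.00000000e+00  0.00000000e+00  1.00000000e+00]]
amber_mid [([27, 360], 0.7)]
peg_foot [([9, 404], 0.58)]
clear_mid []
parked_mid []
```

View pics/side0.png

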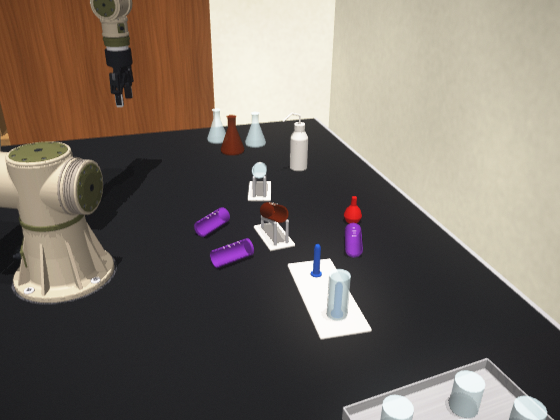

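View pics/top0.png

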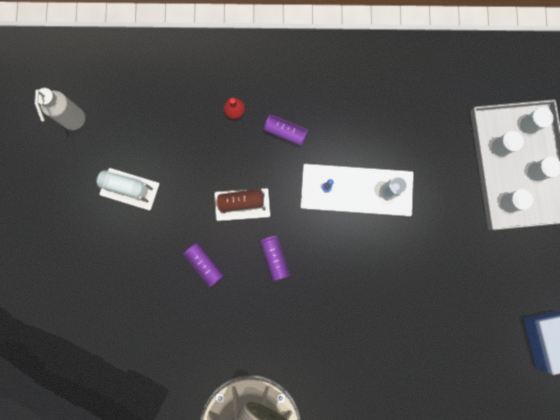

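```bash
cat > h.py <<'E'
from workcell import env
import numpy as np, cv2
from scipy.optimize import least_squares
def ray(c,p):
    V=c["view"];K=c["mtx"];R=V[:3,:3];o=-R.T@V[:3,3]
    d=R.T@np.linalg.solve(K,[p[0],p[1],1.]);return o,d/np.linalg.norm(d)
def atz(c,p,z):
    o,d=ray(c,p);return o+d*(z-o[2])/d[2]
def proj(c,X):
    x=c["view"][:3,:3]@np.asarray(X)+c["view"][:3,3];u=c["mtx"]@x;return u[:2]/u[2]
def tri(cs,ps):
    A=np.zeros((3,3));b=np.zeros(3)
    for c,p in zip(cs,ps):
        o,d=ray(c,p);M=np.eye(3)-np.outer(d,d);A+=M;b+=M@o
    return np.linalg.solve(A,b)
E
python3 - <<'E'
from h import *
t=env.read_camera("top");s=env.read_camera("side")
def near(n,th,p):
    return min(env.cut_out(n,th),key=lambda d:np.hypot(*(np.array(d["location"])-p)))
P={}
for n,c,p in(("top",t,(239,202)),("side",s,(274,212))):
    d=near(n,"amber_mid",p);m=d["region"].astype(np.uint8);P[n]=d["location"]
    print(n,d["location"],d["p"],m.sum(),cv2.boundingRect(m),cv2.minAreaRect(cv2.findNonZero(m)))
print(tri([t,s],[P["top"],P["side"]]), atz(t,P["top"],.075))
a=t["color"][160:240,190:430];cv2.imwrite("pics/tc.png",cv2.resize(a,None,fx=3.3,fy=3.3,interpolation=2))
a=s["color"][185:345,220:400];cv2.imwrite("pics/sc.png",cv2.resize(a,None,fx=3.5,fy=3.5,interpolation=2))
for n,c,p in(("top",t,(325,189)),("side",s,(316,275))): print(atz(c,p,.008))
E
```

```text
top [240.4, 199.7] 0.93 903 (217, 189, 48, 23) ((240.3241424560547, 199.88967895507812), (20.263099670410156, 47.668113708496094), 85.2363510131836)
side [275.7, 211.1] 0.57 377 (260, 203, 28, 18) ((273.5961608886719, 211.51922607421875), (28.04460906982422, 15.689291000366211), 11.309932708740234)
[0.52147603 0.02398232 0.07515763] [0.51972225 0.02438525 0.075     ]
[ 0.55636853 -0.17689807  0.008     ]
[ 0.55868039 -0.18553887  0.008     ]
```

View pics/tc.png

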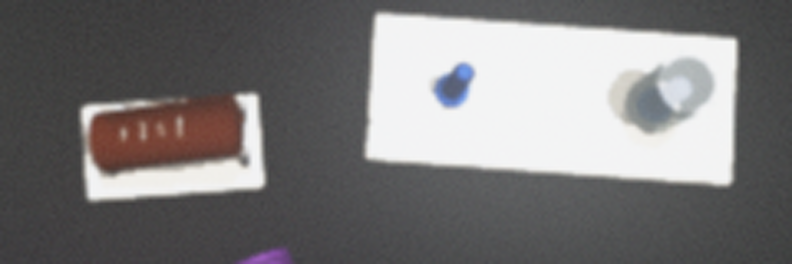

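View pics/sc.png

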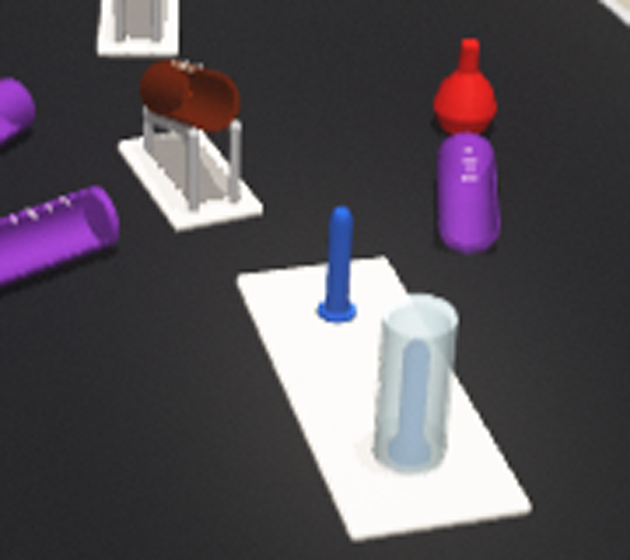

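```bash
cat >> h.py <<'E'
def cyl(c0,ax,L=.1,r=.022):
    ax=np.asarray(ax)/np.linalg.norm(ax);u=np.cross(ax,[0.3,0.9,.2]);u/=np.linalg.norm(u);v=np.cross(ax,u)
    th=np.linspace(0,2*np.pi,40,endpoint=False)
    return np.array([c0+ax*s*L/2+r*(np.cos(a)*u+np.sin(a)*v) for s in(-1,1) for a in th])
def sil(c,pts,sc=8):
    q=np.array([proj(c,p) for p in pts]);h=cv2.convexHull((q*1).astype(np.float32))
    m=np.zeros((420*4,560*4),np.uint8);cv2.fillPoly(m,[np.round(h*4*16+24).astype(np.int32)],255,shift=4)
    return cv2.resize(m,(560,420),interpolation=cv2.INTER_AREA)/255.
E
python3 - <<'E'
from h import *
from scipy.optimize import minimize
t=env.read_camera("top");s=env.read_camera("side")
def near(n,th,p):
    return min(env.cut_out(n,th),key=lambda d:np.hypot(*(np.array(d["location"])-p)))["region"].astype(float)
mt=near("top","amber_mid",(239,202));ms=near("side","amber_mid",(274,212))
def ax(y,p=np.radians(20)): return [-np.sin(y)*np.cos(p),np.cos(y)*np.cos(p),-np.sin(p)]
def f(q,pr=0):
    P=cyl(q[:3]*.01,ax(q[3]/10))
    a=sil(t,P);b=sil(s,P);e=[1-np.minimum(m,n).sum()/np.maximum(m,n).sum() for m,n in((mt,a),(ms,b))]
    return e if pr else e[0]+.5*e[1]
r=minimize(f,[52,2.4,7.5,.5],method="Nelder-Mead",options=dict(initial_simplex=np.array([52,2.4,7.5,.5])+np.vstack([np.zeros(4),np.eye(4)])))
print(r.x[:3]/100,np.degrees(r.x[3]/10),f(r.x,1))
# peg
print("foot tri",tri([t,s],[(327,188.5),(316.3,274.4)]),atz(t,(327,188.5),.01),atz(s,(316.3,274.4),.01))
print("tip",atz(t,(330.9,181.8),.086),atz(s,(220+341/3.5,185+213/3.5),.086), tri([t,s],[(330.9,181.8),(220+341/3.5,185+213/3.5)]))
for nm,c in(("top",t),("side",s)):
    print(nm,proj(c,r.x[:3]/100))
E
```

```text
[0.51836298 0.02626191 0.07450385] 4.3934321290590095 [np.float64(0.04710808688824919), np.float64(0.05807407915142271)]
foot tri [ 0.55917793 -0.18228029  0.00712615] [ 0.55729162 -0.18155023  0.01      ] [ 0.55911523 -0.18613254  0.01      ]
tip [ 0.5601494  -0.18156428  0.086     ] [ 0.55967338 -0.18308898  0.086     ] [ 0.56028534 -0.18167409  0.0850637 ]
top [239.58446077 200.31640276]
side [273.60107768 211.17822119]
```

```bash
python3 -m pendant '[[[0,0,0],1,-1],[[0,0,0],1,-1],[[0,0,0],1,-1],[[0,0,0],1,-1],[[0,0,0],1,-1],[[0,0,0],1,-1],[[0,0,0],1,-1],[[0,0,0],1,-1],[[0,0,0],1,-1],[[0,0,0],1,-1],[[0,0,0],1,-1]]' 20
python3 -m pendant '[[[-1,0.5,0],0,-1],[[-1,0.5,0],0,-1],[[-1,0.5,0],0,-1],[[-1,0.5,0],0,-1],[[-1,0.5,0],0,-1],[[-1,0.5,0],0,-1],[[-1,0.5,0],0,-1],[[-1,0.5,0],0,-1],[[-1,0.5,0],0,-1],[[-1,0.5,0],0,-1],[[-1,0.5,0],0,-1],[[-1,0.5,0],0,-1]]'
```

```text
clock: 2.52
tcp_pos: [0.1911, 0.5423, 0.1999]
orientation: [-0.0, 0.68, 0.734, 0.0]
wrist_force: [-0.0, 0.6, 0.4]
finger_gap: 0.0854
clock: 4.03
tcp_pos: [0.3304, 0.3108, 0.2001]
orientation: [0.0, 0.678, 0.735, 0.0]
wrist_force: [0.5, 1.5, 0.2]
finger_gap: 0.0854
```

```bash
python3 -m pendant '[[[-1,0.5,0],0,-1],[[-1,0.5,0],0,-1],[[-1,0.5,0],0,-1],[[-1,0.5,0],0,-1],[[-1,0.5,0],0,-1],[[-1,0.5,0],0,-1],[[-1,0.5,0],0,-1],[[-1,0.5,0],0,-1],[[-1,0.5,0],0,-1],[[-1,0.5,0],0,-1],[[-1,0.5,0],0,-1],[[0,0,0],0,-1]]'
```

```text
clock: 5.52
tcp_pos: [0.4574, 0.1003, 0.2]
orientation: [0.0, 0.679, 0.734, 0.0]
wrist_force: [-0.5, -0.8, -0.2]
finger_gap: 0.0854
```

```bash
python3 -m pendant '[[[-0.9,0.46,0.5],0,-1],[[-0.9,0.46,0.5],0,-1],[[-0.9,0.46,0],0,-1],[[-0.9,0.46,0],0,-1],[[-0.9,0.46,0],0,-1],[[-0.9,0.46,0],0,-1],[[0,0,0],0,-1],[[0,0,0],0,-1]]'
python3 - <<'E'
from h import *
for n in ["wrist","top","side"]:
    c=env.read_camera(n);cv2.imwrite(f"pics/{n}1.png",c["color"])
    if n=="wrist":
        V=c["view"];K=c["mtx"]
        def pf(X):
            x=V[:3,:3]@X+V[:3,3];th=np.arctan2(np.hypot(x[0],x[1]),x[2]);return K[:2,2]+K[0,0]*th*x[:2]/np.hypot(x[0],x[1])
        m=np.array([.518,.026,.0745]);a=np.array([-.0766*.94,.997*.94,-.342])
        print("mid,base,mouth,grasp",[pf(m+a*k).round() for k in(0,-.05,.05,-.03)])
        print([(np.round(d["location"]),d["p"]) for d in env.boxes_of(n,"amber_mid")])
print(env.get_state()["tcp_pos"])
E
```

```text
clock: 6.52
tcp_pos: [0.5206, -0.001, 0.1798]
orientation: [-0.0, 0.678, 0.735, -0.0]
wrist_force: [-0.3, -0.3, 0.0]
finger_gap: 0.0852
mid,base,mouth,grasp [array([283., 164.]), array([282., 222.]), array([283., 110.]), array([283., 199.])]
[(array([154.,  69.]), 0.96), (array([281., 165.]), 0.87), (array([428., 254.]), 0.76), (array([165., 218.]), 0.59)]
[ 5.20589604e-01 -5.05602308e-04  1.79990276e-01]
```

View pics/wrist1.png

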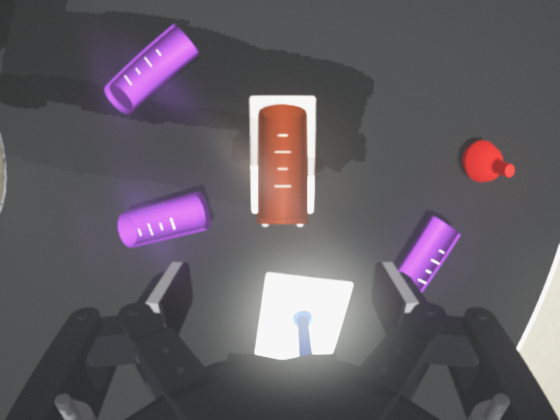

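View pics/side1.png

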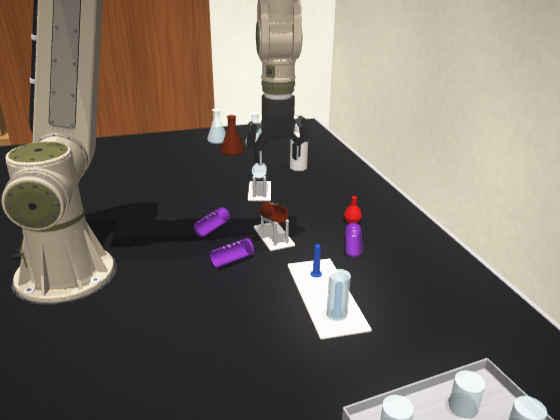

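```bash
python3 -m pendant '[[[0,0,1],0,-1],[[0,0,1],0,-1],[[0,0,1],0,-1],[[0,0,1],0,-1],[[0,0,1],0,-1],[[0,0,0.9],0,-1],[[0,0,0],0,-1]]' 20
python3 -m pendant '[[[0,0,0],0,1],[[0,0,0],0,1],[[0,0,0],0,1],[[0,0,0],0,1],[[0,0,0],0,1],[[0,0,0],0,1]]' 20
```

```text
clock: 7.6
tcp_pos: [0.5194, -0.0004, 0.0608]
orientation: [-0.001, 0.678, 0.735, -0.001]
wrist_force: [-0.2, -0.4, 0.8]
finger_gap: 0.0855
clock: 8.35
tcp_pos: [0.5212, -0.0012, 0.0628]
orientation: [0.001, 0.678, 0.735, 0.0]
wrist_force: [-1.2, -0.3, 5.8]
finger_gap: 0.037
```

```bash
python3 - <<'E'
from h import *
c=env.read_camera("wrist");cv2.imwrite("pics/w2.png",c["color"])
c=env.read_camera("side");cv2.imwrite("pics/s2.png",cv2.resize(c["color"][150:270,200:360],None,fx=4,fy=4,interpolation=2))
s=env.get_state();print(s["finger_gap"],s["wrist_force"],s["tcp_pos"])
E
```

```text
0.03723636701621514 [-2.30551435 -0.16408684  6.07312941] [ 0.52120813 -0.00116246  0.06275312]
```

View pics/w2.png

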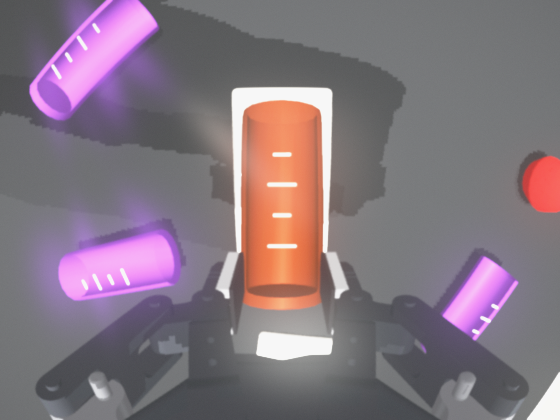

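View pics/s2.png

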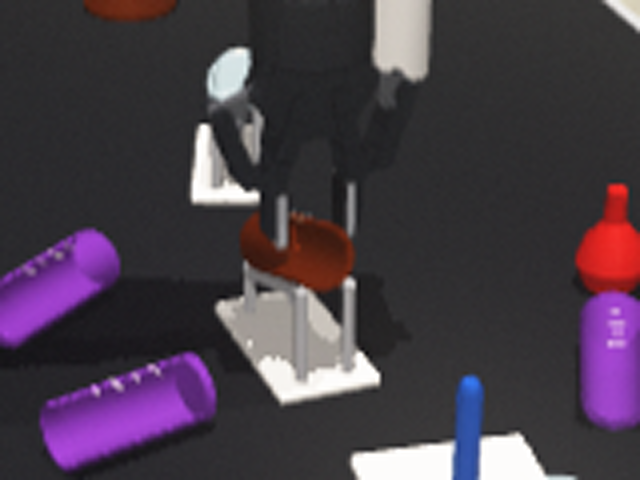

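```bash
python3 -m pendant '[[[0,0,0],0,-1],[[0,0,0],0,-1],[[0,0,0.4],0,-1],[[0,0,0.4],0,-1],[[0,0,0],0,-1],[[0,0,0],0,1],[[0,0,0],0,1],[[0,0,0],0,1],[[0,0,0],0,1],[[0,0,0],0,1],[[0,0,0],0,1]]' 20
python3 - <<'E'
from h import *
c=env.read_camera("wrist");cv2.imwrite("pics/w3.png",c["color"])
c=env.read_camera("side");cv2.imwrite("pics/s3.png",cv2.resize(c["color"][150:270,200:360],None,fx=4,fy=4,interpolation=2))
s=env.get_state();print(s["finger_gap"],s["wrist_force"],s["tcp_pos"])
E
```

```text
clock: 9.82
tcp_pos: [0.5211, -0.001, 0.0462]
orientation: [0.0, 0.678, 0.735, 0.0]
wrist_force: [-2.0, -0.4, 3.7]
finger_gap: 0.0438
0.04390146968373289 [-0.20987981  0.27678719  3.87936275] [ 0.52113843 -0.00103185  0.04620855]
```

View pics/s3.png

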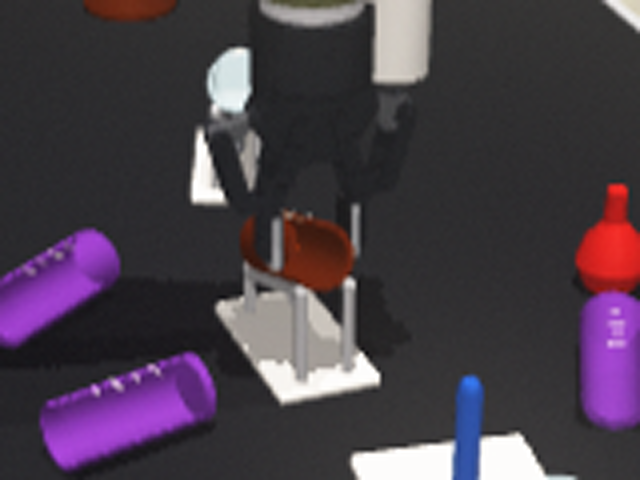

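View pics/w3.png

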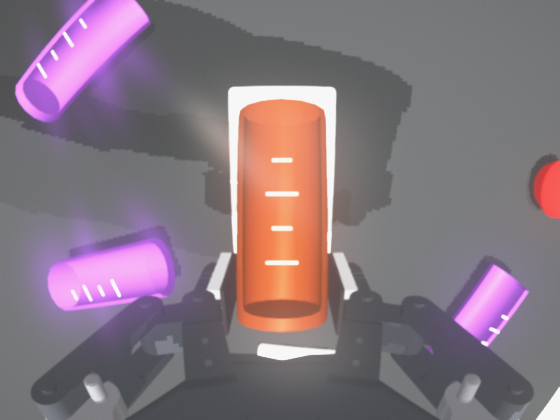

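```bash
python3 - <<'E'
from h import *
s=env.read_camera("side")
for nm,x,pts in (("1st",.521-.0187,[(282,247),(282,195)]),("2nd",.521-.022,[(277,268),(277,218)])):
    for p in pts:
        q=(200+p[0]/4,150+p[1]/4);o,d=ray(s,q);k=(x-o[0])/d[0]
        # intersect with y=-0.012 plane (near side of pad) 
        k=(-0.012-o[1])/d[1];print(nm,o+k*d)
E
```

```text
1st [ 0.49887887 -0.012       0.09523059]
1st [ 0.49889569 -0.012       0.13150814]
2nd [ 0.49560597 -0.012       0.08080376]
2nd [ 0.49566363 -0.012       0.11604339]
```

```bash
python3 - <<'E'
from h import *
c=env.read_camera("wrist");V=c["view"];K=c["mtx"]
R=V[:3,:3];o=-R.T@V[:3,3];print("cam",o,"axis",R[2])
def rf(p):
    d=(np.array(p)-K[:2,2]);r=np.hypot(*d);th=r/K[0,0];v=np.array([*(np.sin(th)*d/r),np.cos(th)]);return R.T@v
for p in [(227,253),(213,295),(343,253),(352,296)]:
    d=rf(p)
    for y in(-.012,.01): print(p,(o+d*(y-o[1])/d[1]).round(4))
def pf(X):
    x=V[:3,:3]@X+V[:3,3];th=np.arctan2(np.hypot(x[0],x[1]),x[2]);return K[:2,2]+K[0,0]*th*x[:2]/np.hypot(x[0],x[1])
m=np.array([.518,.026,.0745]);a=np.array([-.0766*.94,.997*.94,-.342])
img=c["color"].copy()
for e in(-1,1):
    for P in cyl(m,a)[(0 if e<0 else 40):(40 if e<0 else 80)]:
        cv2.circle(img,tuple(int(v) for v in pf(P)),1,(0,255,0),-1)
for z in(0,.01,.02,.03,.04):
  for sx in(-.022,.022): cv2.circle(img,tuple(int(v) for v in pf(np.array([.521+sx,.0,.0462+z]))),2,(255,255,0),-1)
cv2.imwrite("pics/w4.png",img)
E
```

```text
cam [0.51396131 0.07304096 0.21928898] axis [ 0.02375665 -0.29404249 -0.95549706]
(227, 253) [ 0.488  -0.012   0.0448]
(227, 253) [0.4947 0.01   0.0899]
(213, 295) [ 0.4885 -0.012   0.0915]
(213, 295) [0.4951 0.01   0.1245]
(343, 253) [ 0.5602 -0.012   0.0327]
(343, 253) [0.5482 0.01   0.081 ]
(352, 296) [ 0.5559 -0.012   0.0841]
(352, 296) [0.5451 0.01   0.119 ]
```

View pics/w4.png

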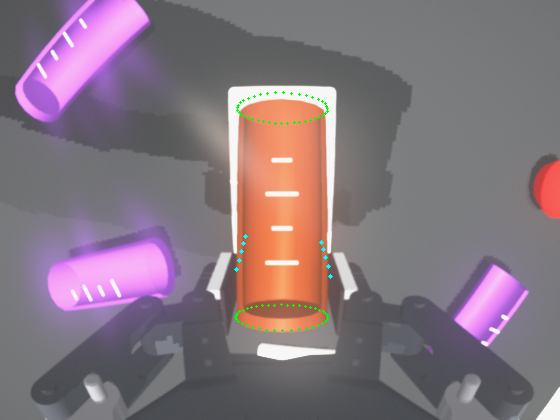

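```bash
python3 -m pendant '[[[0,0,0],0,-0.2],[[0,0,0],0,-0.2],[[0,0,0.25],0,-0.2],[[0,0,0.25],0,-0.2],[[0,0,0],0,-0.2]]' 20;  python3 -m pendant '[[[0,0,0],0,1],[[0,0,0],0,1],[[0,0,0],0,1],[[0,0,0],0,1],[[0,0,0],0,1]]' 20
python3 - <<'E'
from h import *
c=env.read_camera("side");cv2.imwrite("pics/s5.png",cv2.resize(c["color"][150:270,200:360],None,fx=4,fy=4,interpolation=2))
E
```

```text
clock: 10.65
tcp_pos: [0.5202, -0.0009, 0.0351]
orientation: [-0.001, 0.678, 0.735, -0.0]
wrist_force: [0.3, 0.8, -0.4]
finger_gap: 0.0511
clock: 11.28
tcp_pos: [0.5209, -0.001, 0.0359]
orientation: [0.0, 0.678, 0.735, 0.0]
wrist_force: [0.1, -0.5, -0.4]
finger_gap: 0.0443
```

View pics/s5.png

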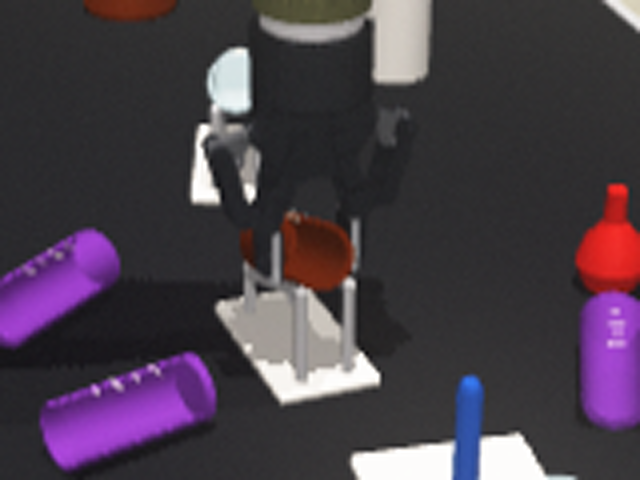

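```bash
python3 -m pendant '[[[0.23,0,-0.27],0,1],[[0.23,0,-0.27],0,1],[[0.27,0,-0.23],0,1],[[0.27,0,-0.23],0,1],[[0.31,0,-0.17],0,1],[[0.31,0,-0.17],0,1],[[0,0,0],0,1]]'
python3 - <<'E'
from h import *
c=env.read_camera("side");cv2.imwrite("pics/s6.png",cv2.resize(c["color"][150:270,200:360],None,fx=4,fy=4,interpolation=2))
c=env.read_camera("wrist");cv2.imwrite("pics/w6.png",c["color"])
E
```

```text
clock: 12.2
tcp_pos: [0.5188, 0.0312, 0.0638]
orientation: [0.001, 0.678, 0.735, 0.0]
wrist_force: [-1.0, -5.3, 4.4]
finger_gap: 0.0443
```

View pics/s6.png

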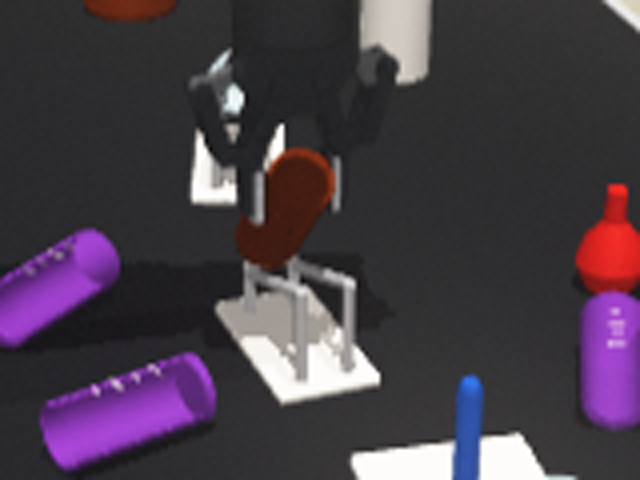

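View pics/w6.png

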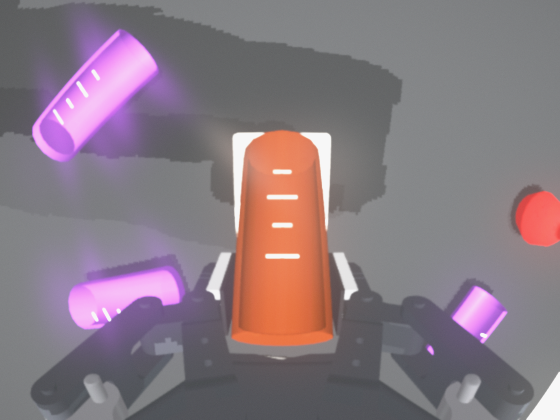

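```bash
python3 -m pendant '[[[0.33,0,-0.12],0,1],[[0.33,0,-0.12],0,1],[[0.35,0,-0.06],0,1],[[0.35,0,-0.06],0,1],[[0.35,0,0],0,1],[[0.35,0,0],0,1],[[0.35,0,0.07],0,1],[[0.35,0,0.07],0,1],[[0,0,0],0,1]]'
python3 - <<'E'
from h import *
c=env.read_camera("side");cv2.imwrite("pics/s7.png",cv2.resize(c["color"][150:270,200:360],None,fx=4,fy=4,interpolation=2))
c=env.read_camera("wrist");cv2.imwrite("pics/w7.png",c["color"])
E
```

```text
clock: 13.42
tcp_pos: [0.5151, 0.0871, 0.0692]
orientation: [0.001, 0.678, 0.735, 0.001]
wrist_force: [-1.6, -1.7, 11.9]
finger_gap: 0.0442
```

View pics/s7.png

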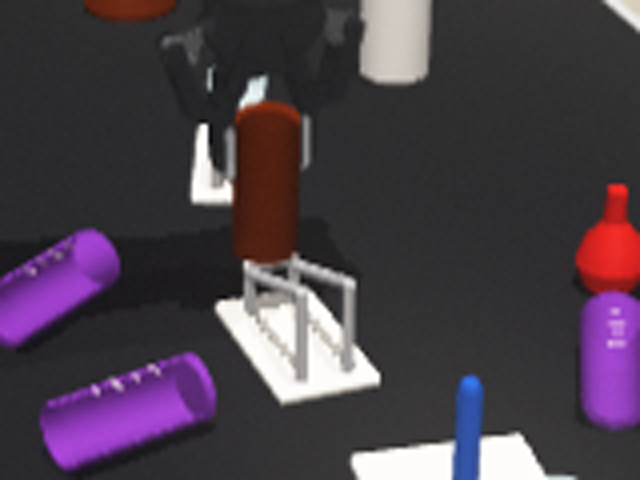

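View pics/w7.png

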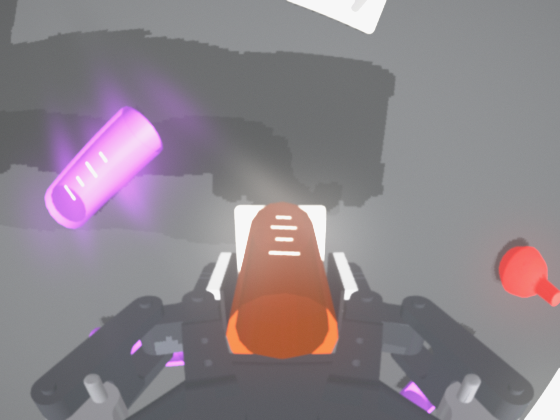

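```bash
python3 -m pendant '[[[0,0,-0.5],0,1],[[0,0,-1],0,1],[[0,0,-1],0,1],[[0,0,-1],0,1],[[0,0,-1],0,1],[[0,0,0],0,1]]'
cat > fit.py <<'E'
from h import *
from scipy.optimize import minimize
t=env.read_camera("top");
def near(n,p):
    L=env.cut_out(n,"amber_mid");print(n,[(np.round(d["location"]),round(d["p"],2)) for d in L])
    return min(L,key=lambda d:np.hypot(*(np.array(d["location"])-p)))["region"].astype(float)
s=env.read_camera("side");st=env.get_state();T=st["tcp_pos"];print(T)
g=np.array([T[0],T[1],T[2]+.03])
ms=near("side",proj(s,g))
u=np.array([-.079,.997,0]) # tool x
# beaker rotates in plane (u,z): axis= u*cos(a)-z*sin(a); keep lateral tool-y at TCP
def f(q):
    a=np.radians(q[2]*10);ax=u*np.cos(a)-np.array([0,0,1])*np.sin(a)
    c0=np.array([T[0],T[1],0])+u*q[0]*.01+np.array([0,0,q[1]*.01])
    m=sil(s,cyl(c0,ax));return 1-np.minimum(m,ms).sum()/np.maximum(m,ms).sum()
x0=np.array([0,(T[2]+.02)*100,9.])
r=minimize(f,x0,method="Nelder-Mead",options=dict(initial_simplex=x0+np.vstack([np.zeros(3),np.eye(3)])))
print("u off",r.x[0]/100,"z mid",r.x[1]/100,"rel TCP",r.x[1]/100-T[2],"angle deg (90=down)",r.x[2]*10,"err",r.fun)
cv2.imwrite("pics/fit_%d.png"%(st["clock"]*100),cv2.resize(s["color"][60:310,180:430],None,fx=2.2,fy=2.2,interpolation=2))
E
python3 fit.py; ls pics
```

```text
clock: 14.28
tcp_pos: [0.5147, 0.0871, 0.1585]
orientation: [0.0, 0.678, 0.735, 0.001]
wrist_force: [-0.6, 0.7, -1.0]
finger_gap: 0.0439
[0.51344793 0.08675565 0.15658504]
side [(array([232., 251.]), 0.85), (array([212., 222.]), 0.72), (array([265., 166.]), 0.61), (array([352., 240.]), 0.58)]
u off -0.003502962301181618 z mid 0.18153285873962083 rel TCP 0.024947818371472474 angle deg (90=down) 86.89668917407246 err 0.06008427627216528
fit_1437.png
s2.png
s3.png
s5.png
s6.png
s7.png
sc.png
side0.png
side1.png
tc.png
top0.png
top1.png
w2.png
w3.png
w4.png
w6.png
w7.png
wrist0.png
wrist1.png
```

```bash
python3 -m pendant '[[[-0.5,0,0],0,1],[[-0.95,0.1,0],0,1],[[-0.95,0.1,0],0,1],[[-0.95,0.1,0],0,1],[[-0.95,0.1,0],0,1],[[-0.95,0.1,0],0,1],[[-0.95,0.1,0],0,1],[[-0.95,0.1,0],0,1],[[-0.95,0.1,0],0,1],[[-0.95,0.1,0],0,1],[[-0.95,0.1,0],0,1],[[-0.95,0.1,0],0,1]]'
python3 -m pendant '[[[-0.95,0.05,0],0,1],[[-0.95,0,0],0,1],[[-0.55,0,0],0,1],[[0,0,0],0,1],[[0,0,0],0,1]]'
python3 fit.py
```

```text
clock: 15.92
tcp_pos: [0.5535, -0.1315, 0.157]
orientation: [-0.0, 0.678, 0.735, 0.0]
wrist_force: [-0.5, -0.3, -1.3]
finger_gap: 0.0441
clock: 16.55
tcp_pos: [0.558, -0.1786, 0.157]
orientation: [-0.0, 0.678, 0.735, 0.0]
wrist_force: [-0.6, 0.3, -0.8]
finger_gap: 0.0441
[ 0.55812933 -0.17831092  0.15712246]
side [(array([210., 222.]), 0.94), (array([321., 211.]), 0.62), (array([356., 239.]), 0.61), (array([233., 251.]), 0.59), (array([322., 301.]), 0.53)]
u off -0.003377778119431235 z mid 0.18232463026481013 rel TCP 0.025202168763341637 angle deg (90=down) 83.75872929515674 err 0.06093360633620626
```

```bash
python3 - <<'E'
from h import *
t=env.read_camera("top");cv2.imwrite("pics/t8.png",cv2.resize(t["color"][140:240,270:430],None,fx=4,fy=4,interpolation=2))
w=env.read_camera("wrist");cv2.imwrite("pics/w8.png",w["color"])
E
ls pics/fit*
```

```text
pics/fit_1437.png
pics/fit_1664.png
```

View pics/t8.png

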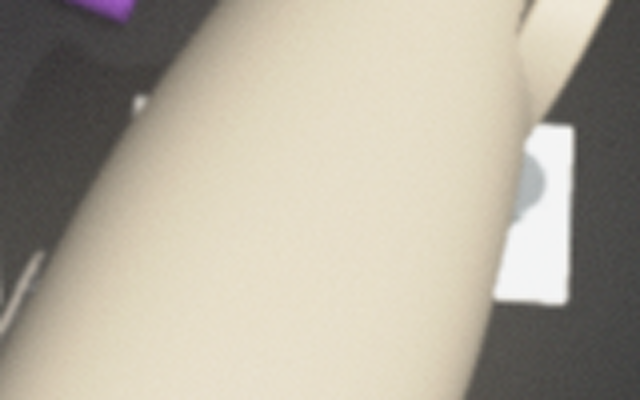

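```bash
mv $(ls -t pics/fit*|head -1) pics/fitb.png
```

```text
(no output)
```

View pics/fitb.png

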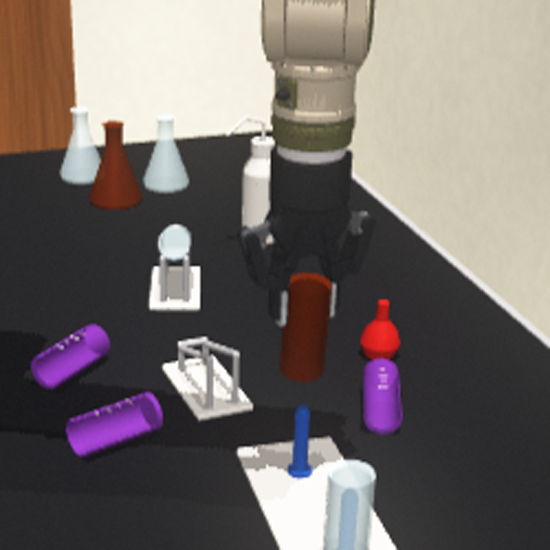

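```bash
python3 -m pendant '[[[-0.1,0.05,0],0,1],[[0,0,0.5],0,1],[[0,0,0.5],0,1],[[0,0,0.5],0,1],[[0,0,0.5],0,1],[[0,0,0.5],0,1],[[0,0,0.5],0,1],[[0,0,0],0,1]]'
python3 fit.py;mv $(ls -t pics/fit_*|head -1) pics/fitc.png
```

```text
clock: 17.8
tcp_pos: [0.5587, -0.1806, 0.096]
orientation: [-0.001, 0.678, 0.735, -0.0]
wrist_force: [-1.3, 0.3, 0.1]
finger_gap: 0.0442
[ 0.55942094 -0.18094204  0.0971225 ]
side [(array([232., 252.]), 0.88), (array([353., 239.]), 0.86), (array([319., 235.]), 0.8), (array([211., 224.]), 0.55)]
u off -0.0024477190522690408 z mid 0.12039952379000785 rel TCP 0.023277028757951387 angle deg (90=down) 83.61137259515789 err 0.05477247502774696
```

View pics/fitc.png

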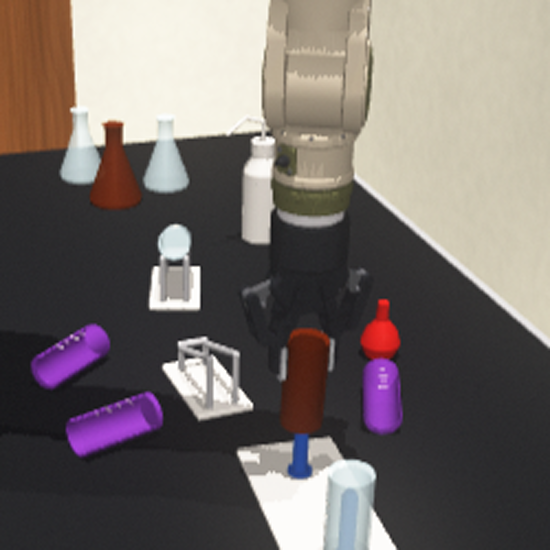

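```bash
python3 -m pendant '[[[0,0,0.4],0,1],[[0,0,0.5],0,1],[[0,0,0.5],0,1],[[0,0,0.5],0,1],[[0,0,0.5],0,1],[[0,0,0.1],0,1],[[0,0,0],0,1]]'
python3 fit.py
```

```text
clock: 18.82
tcp_pos: [0.5593, -0.1809, 0.0469]
orientation: [-0.0, 0.678, 0.735, 0.0]
wrist_force: [-0.3, 0.8, -0.5]
finger_gap: 0.0442
[ 0.55971079 -0.18104527  0.04745949]
side [(array([230., 252.]), 0.76), (array([211., 222.]), 0.59), (array([319., 252.]), 0.56), (array([353., 238.]), 0.56), (array([258., 169.]), 0.19)]
u off -0.0034882655017805186 z mid 0.07058074441383651 rel TCP 0.023121256798100842 angle deg (90=down) 85.83297302076254 err 0.07196532039267023
```

```bash
python3 -m pendant '[[[0,0,0.15],0,1],[[0,0,0.15],0,1],[[0,0,0.15],0,1],[[0,0,0],0,1]]'; python3 -m pendant '[[[0,0,0.08],0,1],[[0,0,0],0,1]]'
```

```text
clock: 19.48
tcp_pos: [0.559, -0.1807, 0.0377]
orientation: [-0.0, 0.678, 0.735, -0.0]
wrist_force: [-0.8, -0.5, -0.8]
finger_gap: 0.0436
clock: 19.73
tcp_pos: [0.5594, -0.1809, 0.0364]
orientation: [-0.0, 0.678, 0.735, 0.0]
wrist_force: [0.6, -0.6, -0.2]
finger_gap: 0.044
```

```bash
python3 -m pendant '[[[0,0,0.1],0,1],[[0,0,0],0,1]]'; python3 -m pendant '[[[0,0,0.1],0,1],[[0,0,0],0,1]]';
```

```text
clock: 19.98
tcp_pos: [0.5593, -0.1808, 0.0343]
orientation: [-0.0, 0.678, 0.735, 0.0]
wrist_force: [0.7, 0.2, 0.2]
finger_gap: 0.0441
clock: 20.23
tcp_pos: [0.5596, -0.1809, 0.0332]
orientation: [0.0, 0.678, 0.735, 0.0]
wrist_force: [-0.2, 0.9, 4.4]
finger_gap: 0.0441
```

```bash
python3 -m pendant '[[[0,0,0.06],0,1],[[0,0,0],0,1]]'; python3 -m pendant '[[[0,0,0.06],0,1],[[0,0,0],0,1]]';python3 fit.py;mv $(ls -t pics/fit_*|head -1) pics/fitd.png
```

```text
clock: 20.48
tcp_pos: [0.5597, -0.181, 0.0331]
orientation: [0.001, 0.678, 0.735, 0.0]
wrist_force: [-2.9, 2.4, 11.9]
finger_gap: 0.044
clock: 20.72
tcp_pos: [0.5598, -0.1809, 0.0329]
orientation: [0.001, 0.678, 0.735, 0.0]
wrist_force: [-5.4, 3.6, 19.2]
finger_gap: 0.0438
[ 0.55977129 -0.18092523  0.03291387]
side [(array([229., 250.]), 0.88), (array([351., 238.]), 0.82), (array([211., 222.]), 0.55)]
u off 0.0 z mid 0.052913870010392786 rel TCP 0.019999999999999997 angle deg (90=down) 90.0 err 1.0
```

View pics/fitd.png

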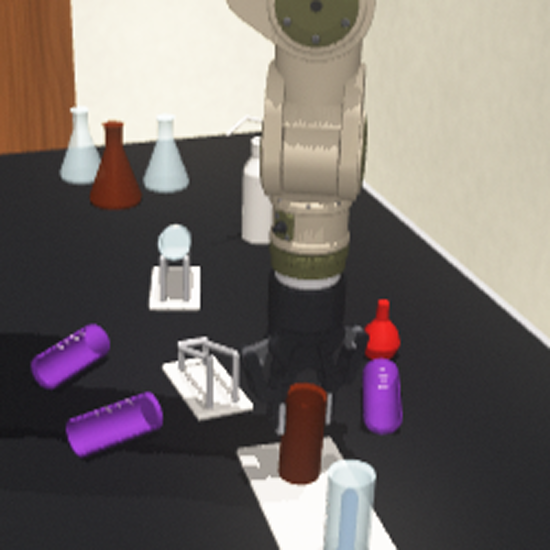

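```bash
python3 -m pendant '[[[0,0,-0.1],0,1],[[0,0,0],0,1]]'; python3 -m pendant '[[[0,0,0],0,-0.15],[[0,0,0],0,-0.15],[[0,0,0],0,-0.5],[[0,0,0],0,-0.9],[[0,0,0],0,-0.9],[[0,0,0],0,-0.9]]'; python3 - <<'E'
from h import *
for n in("side","wrist"):
    c=env.read_camera(n);cv2.imwrite(f"pics/{n}9.png",c["color"])
E
```

```text
clock: 21.12
tcp_pos: [0.5597, -0.181, 0.0331]
orientation: [0.001, 0.678, 0.735, 0.0]
wrist_force: [-3.3, 1.5, 8.6]
finger_gap: 0.0441
clock: 21.88
tcp_pos: [0.5594, -0.1809, 0.032]
orientation: [-0.0, 0.678, 0.735, 0.0]
wrist_force: [0.3, 0.4, 0.3]
finger_gap: 0.0807
```

View pics/wrist9.png

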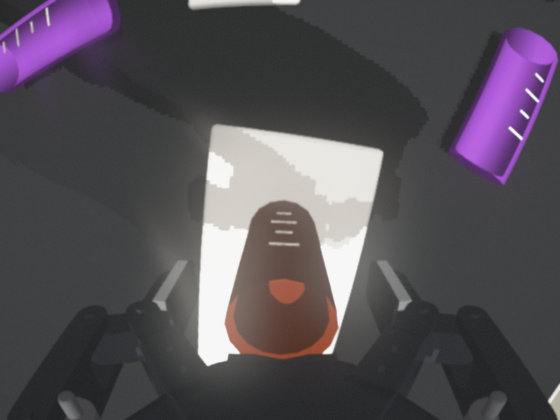

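Wrist view: the beaker (centre about 283,280) stands on the plate with both fingers clear of it. I'll raise straight up.

```bash
python3 -m pendant '[[[0,0,-0.5],0,-1],[[0,0,-0.7],0,-1],[[0,0,-1],0,-1],[[0,0,-1],0,-1],[[0,0,-1],0,-1],[[0,0,-1],0,-1],[[0,0,-1],0,-1],[[0,0,-1],0,-1],[[1,0,0],0,-1],[[1,0,0],0,-1],[[1,0,0],0,-1],[[1,0,0],0,-1]]'
python3 -m pendant '[[[1,0,0],0,-1],[[1,0,0],0,-1],[[1,0,0],0,-1],[[1,0,0],0,-1],[[1,0,0],0,-1],[[1,0,0],0,-1],[[1,0,0],0,-1],[[1,0,0],0,-1],[[1,0,0],0,-1],[[1,0,0],0,-1],[[0,0,0],0,-1],[[0,0,0],0,-1]]'
python3 - <<'E'
from h import *
t=env.read_camera("top");s=env.read_camera("side")
f=np.array([.559,-.182,.008])
a=s["color"].copy();b=t["color"].copy()
for im,c in((a,s),(b,t)):
    for p in cyl(f+[0,0,.05],[0,0.001,-1]): cv2.circle(im,tuple(int(round(v)) for v in proj(c,p)),0,(0,255,0),-1)
A=cv2.resize(a[180:340,220:400],None,fx=2.2,fy=2.2,interpolation=0);B=cv2.resize(b[140:240,270:430],None,fx=2.4,fy=3.52,interpolation=0)
cv2.imwrite("pics/fin.png",np.hstack([A,cv2.resize(B,(384,A.shape[0]))]))
from scipy.optimize import minimize
M=[]
for n,c in(("top",t),("side",s)):
    L=env.cut_out(n,"amber_mid");d=min(L,key=lambda d:np.hypot(*(np.array(d["location"])-proj(c,f+[0,0,.05]))));print(n,d["location"],d["p"],proj(c,f+[0,0,.05]));M.append((c,d["region"].astype(float)))
def g(q):
    P=cyl(q[:3]*.01,[q[3]*.1,q[4]*.1,-1]);return sum(1-np.minimum(m,sil(c,P)).sum()/np.maximum(m,sil(c,P)).sum() for c,m in M)
x0=np.array([55.9,-18.2,5.8,0,0])
r=minimize(g,x0,method="Nelder-Mead",options=dict(initial_simplex=x0+np.vstack([np.zeros(5),np.eye(5)*.5]),maxiter=400));print(r.x[:3]/100,"tilt deg",np.degrees(r.x[3:]*.1),r.fun)
E
```

```text
clock: 23.48
tcp_pos: [0.5523, -0.0991, 0.1755]
orientation: [-0.001, 0.678, 0.735, -0.0]
wrist_force: [0.7, 0.4, 0.3]
finger_gap: 0.0852
clock: 24.98
tcp_pos: [0.537, 0.0983, 0.176]
orientation: [0.0, 0.678, 0.735, -0.0]
wrist_force: [0.9, 0.5, 0.3]
finger_gap: 0.0852
top [329.1, 186.7] 0.75 [329.59125732 184.41514811]
side [313.7, 256.1] 0.78 [316.47267799 256.08490818]
[ 0.55856099 -0.1831972   0.05841713] tilt deg [0.90776493 0.18074211] 0.10766064561299771
```

View pics/fin.png

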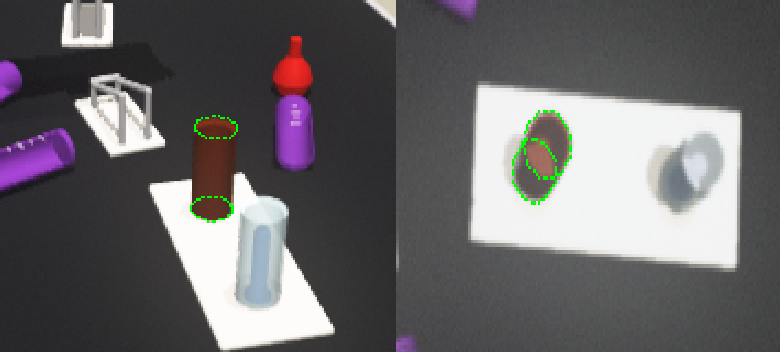

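The beaker stands upright over the peg, its fit about 1 mm from the peg axis with its centre at z = 0.058. The parked and cradled clear beakers are where they were.

```bash
python3 -c "
from workcell import env
print(env.hand_in())"
```

```text
the job is handed in; nothing more can be done
None
```

The amber beaker is standing mouth down over the free peg with its rim on the base plate. The job was handed in at about 25 s of the 42 s allowed.

- **Turning it over:** the moves allow no tilting, so I gripped the beaker near its base at 20 N. I then swung it mouth down inside the grip, using the cradle's stop bar as the pivot.
- **Placing it:** I lowered it over the peg in small steps until the wrist felt the plate. It peaked at 19 N, still held, and I eased off to about 9 N before letting go.
- **Last checks:** the top and side pictures put its centre at (0.5586, -0.1832, 0.0584), about 1 mm from the peg axis as I measured it. That is 50 mm above the plate, and the tilt is about 1°. The fingers are open and more than 0.25 m away, with no force on the wrist. I judged the parked clear beaker unmoved by eye, and the arm stayed clear of the cradled one; I did not re-measure either.
- **What disagreed or failed:**
  - The pads sat about 30 mm farther behind the reported TCP than the description implies. The first grip caught the beaker too high, so I gripped again lower, twice.
  - In my last check before release, the networks missed the beaker in the side view, so I went by the picture and the wrist force there.
  - While held, the beaker leaned about 4 to 6°. It stood straight once released.

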